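# Restock the glass-straw rack and set the stock counter

## Robot

A 7-joint arm with a two-finger parallel gripper is mounted at the origin on the work surface. World frame = base frame: x ahead of the robot, y to its left, z up, the work surface at z = 0. Lengths are in m, angles in rad, forces in N, time in s.
With the tool pointing down it reaches from about 0.425 to 0.95 m from the base axis. Payload 4.7 kg.
Tool frame: the origin (TCP) lies between the finger pads; the fingertips stand 25 mm ahead of it and the grasp point (between the pads) lies 6 mm ahead of it; z points along the fingers, y is the line along which they close (so a half turn about z gives the same grasp; the last joint's range is limited). The gripper opens to 85 mm and grips with 20 to 120 N. Pads are 22 mm wide; open, the fingers measure 114 mm over their backs; the gripper's body (76 mm by 85 mm) begins 54 mm behind the grasp point. The pads swing forward as they close: fully open they stand 13 mm farther back than shut.
Start: joints at [-1.24, 0.469, -0.049, 1.532, 0.024, 1.141, -0.082], TCP at [0.238, 0.632, 0.256] pointing down, gripper open.
Joint ranges: [-2.59, 2.59], [-0.33, 1.99], [-1.39, 1.29], [0.1, 2.45], [-1.04, 4.18], [0.21, 1.99], [-2.66, 2.66]. Speed limits (rad/s): [2.57, 2.57, 3.14, 3.14, 3.14, 3.14, 3.14].

## Interface

Orientations are given as a 3x3 rotation matrix whose columns are the frame's x, y, z axes.
In Python, from rig import * gives the robot as it stands. Calls block until the motion is done:
- movep(position, orientation): joint-space move of the TCP to a pose.
- move_l(position, attitude=None, feed=0.15, until_force=None): straight line of the TCP; attitude=None keeps the orientation; feed is the mean speed in m/s. With until_force (N) it stops when the force on the tool has changed by that much, and returns True; else False.
- move_joints(angles): joint-space move.
- command_gripper(opening, newtons=None): finger opening in m; newtons is the grip in N (None keeps the last); returns when the fingers have stopped.
- sleep(seconds).
- inverse_kinematics(position, orientation): joint angles nearest the present ones, or None.
- sense(): the state.
- camera(name): name is "side" or "top" or "wrist"; returns (picture, depth): 480x640x3 uint8, red, green, blue; 480x640 float32, m along the optical axis (not along the pixel's ray), 0 where there is no reading.
- camera_params(name): a dict with "K" (3x3 intrinsics, pixels), "position" and "rotation" of the camera in the world; the wrist camera has in their place "tool_from_camera" (4x4, takes a point from camera to tool coordinates, whose origin is the TCP and whose axes are the flange's). Camera axes: x right, y down, z forward; pixel columns grow to the right and rows downward; lengths in m; the calibration is good to about 2 mm. A picture is of the moment at which its call begins: read the wrist's pose just before it. camera_params takes no time and is no camera call.
A pose or a line that the arm cannot do raises Unreachable and nothing moves.
- finish_job(): hands the job in; it is judged then, once.
The state is a dict: "time_s": time; "joint_pos": joint angles; "qd": joint speeds; "joint_efforts": joint torques, N m; "position": TCP position; "tcp_rot": TCP orientation; "wrist_force": force on the tool from outside, world axes, zero at the start; "ft_torque": the same for the moment, N m; "finger_gap": finger opening in m; "gripper_force": force on a finger pad.
Only numpy, scipy, OpenCV 4.12 (cv2) and the standard library are available. Lean on these libraries where they do the work, as an engineer would, in place of code of your own. Each camera call takes 0.05 s, during which the arm holds its last target. There are 200 camera calls.

## Task

Fill every empty groove of the display rack with a spare straw from the tray, lying down in the groove with its sleeve between the rails, one straw to a groove, and leave the straws already on display in their grooves and the unneeded spares in the tray. Then set the stock counter by rolling its thumbwheels up ridge by ridge, the top moving away from the robot: the left wheel (as the robot sees it) to the number of straws you put out, the right wheel to the number of spares left in the tray, each with the face bearing that many dots straight up at the marks. Do not disturb the mug on the riser.

Things in the scene. Friction and masses are not known exactly. Their poses are not given: they have to be found in the camera images.
- rack: Fixed wooden rack, base 130 (x) x 380 (y) x 8 mm. Two rails along its y (12 mm thick, at x = -45 and 45 mm) are cut into seven 45-degree ridges, so that six V grooves 54 mm apart cross both rails along the rack's x. Peaks 54 mm above the table. Between the rails it is open, 78 mm wide, down to the base. Origin: centre of underside. It stands nearer to the robot than the tray, or beyond it.
- tray: Dark wooden stock tray, fixed, open: 166 (x) x 346 (y) x 20 mm high, walls and floor 5 mm thick; the spare straws lie in it side by side along its x, about 50 mm apart. Origin: centre of the underside.
- counter: Fixed wooden counter, base 150 x 190 mm, x away from the robot, y to its left (within 0.2 rad). Three cheeks (85 mm long in x, 12 thick, 100 high, at y = -84, 0, 84 mm) hold two thumbwheels on a level axle along y: centres at x = 0, y = 42 mm (left wheel) and -42 mm (right wheel), 70 mm above the table. Black marks on the cheeks show the top. Origin: centre of underside. At the robot's left or right.
- out_wheel (a joint): Left thumbwheel (counter's y = 42 mm), rad. Drum of radius 42 mm, 44 mm wide, with eight radial ridges 8 mm thick out to radius 62 mm; the faces between bear 0 to 7 black dots. The face with k dots is straight up at k x 0.7854. Grows as the top is pushed away from the robot. Stiff (about 2 N at the ridges), no clicks, stays where left; stops at -0.1 and 5.6.
- stock_wheel (a joint): Right thumbwheel (counter's y = -42 mm), rad, made like the left one. On both, the ridges stand at joint + 0.3927 + m x 0.7854 rad from the vertical (m any whole number; positive leans away from the robot), so that a face that is straight up has a ridge 22.5 degrees to either side.
- pocket1 (a point): Rack groove 1 of 6 (1 at the rack's -y end): where the centre of a straw lies when it rests in the groove with its sleeve midway between the rails; 37 mm above the table.
- pocket2 (a point): Rack groove 2 of 6 (1 at the rack's -y end): where the centre of a straw lies when it rests in the groove with its sleeve midway between the rails; 37 mm above the table.
- pocket3 (a point): Rack groove 3 of 6 (1 at the rack's -y end): where the centre of a straw lies when it rests in the groove with its sleeve midway between the rails; 37 mm above the table.
- pocket4 (a point): Rack groove 4 of 6 (1 at the rack's -y end): where the centre of a straw lies when it rests in the groove with its sleeve midway between the rails; 37 mm above the table.
- pocket5 (a point): Rack groove 5 of 6 (1 at the rack's -y end): where the centre of a straw lies when it rests in the groove with its sleeve midway between the rails; 37 mm above the table.
- pocket6 (a point): Rack groove 6 of 6 (1 at the rack's -y end): where the centre of a straw lies when it rests in the groove with its sleeve midway between the rails; 37 mm above the table.
- spare1_c (a point): Spare straw: glass tube 130 mm long, 14 mm thick, along its x, with a square grey sleeve 44 mm long and 20 x 20 mm round its middle, by which it is held; 60 g. Point: its centre, on the axis; 15 mm above the table as it lies in the tray.
- spare2_c (a point): Spare straw: glass tube 130 mm long, 14 mm thick, along its x, with a square grey sleeve 44 mm long and 20 x 20 mm round its middle, by which it is held; 60 g. Point: its centre, on the axis; 15 mm above the table as it lies in the tray.
- spare3_c (a point): Spare straw: glass tube 130 mm long, 14 mm thick, along its x, with a square grey sleeve 44 mm long and 20 x 20 mm round its middle, by which it is held; 60 g. Point: its centre, on the axis; 15 mm above the table as it lies in the tray.
- spare4_c (a point): Spare straw: glass tube 130 mm long, 14 mm thick, along its x, with a square grey sleeve 44 mm long and 20 x 20 mm round its middle, by which it is held; 60 g. Point: its centre, on the axis; 15 mm above the table as it lies in the tray.
- spare5_c (a point): Spare straw: glass tube 130 mm long, 14 mm thick, along its x, with a square grey sleeve 44 mm long and 20 x 20 mm round its middle, by which it is held; 60 g. Point: its centre, on the axis; 15 mm above the table as it lies in the tray.
- spare6_c (a point): Spare straw: glass tube 130 mm long, 14 mm thick, along its x, with a square grey sleeve 44 mm long and 20 x 20 mm round its middle, by which it is held; 60 g. Point: its centre, on the axis; 15 mm above the table as it lies in the tray.
- shown1_c (a point): If present, a straw already on display in groove 1 (None if absent, the groove is then empty). Same as a spare straw: glass tube 130 mm long, 14 mm thick, along its x, with a square grey sleeve 44 mm long and 20 x 20 mm round its middle, by which it is held; 60 g. Point: its centre, on the axis; 37 mm above the table in its groove.
- shown2_c (a point): If present, a straw already on display in groove 2 (None if absent, the groove is then empty). Same as a spare straw: glass tube 130 mm long, 14 mm thick, along its x, with a square grey sleeve 44 mm long and 20 x 20 mm round its middle, by which it is held; 60 g. Point: its centre, on the axis; 37 mm above the table in its groove.
- shown3_c (a point): If present, a straw already on display in groove 3 (None if absent, the groove is then empty). Same as a spare straw: glass tube 130 mm long, 14 mm thick, along its x, with a square grey sleeve 44 mm long and 20 x 20 mm round its middle, by which it is held; 60 g. Point: its centre, on the axis; 37 mm above the table in its groove.
- shown4_c (a point): If present, a straw already on display in groove 4 (None if absent, the groove is then empty). Same as a spare straw: glass tube 130 mm long, 14 mm thick, along its x, with a square grey sleeve 44 mm long and 20 x 20 mm round its middle, by which it is held; 60 g. Point: its centre, on the axis; 37 mm above the table in its groove.
- shown5_c (a point): If present, a straw already on display in groove 5 (None if absent, the groove is then empty). Same as a spare straw: glass tube 130 mm long, 14 mm thick, along its x, with a square grey sleeve 44 mm long and 20 x 20 mm round its middle, by which it is held; 60 g. Point: its centre, on the axis; 37 mm above the table in its groove.
- shown6_c (a point): If present, a straw already on display in groove 6 (None if absent, the groove is then empty). Same as a spare straw: glass tube 130 mm long, 14 mm thick, along its x, with a square grey sleeve 44 mm long and 20 x 20 mm round its middle, by which it is held; 60 g. Point: its centre, on the axis; 37 mm above the table in its groove.
- mug_amber: Amber glass mug, 76 mm wide, 82 mm high, a bystander. Origin: centre of its underside. It stands on a plank riser 170 x 180 x 70 mm on the side opposite the counter.
There are look-alikes about, which are no part of the job. What is shaped like the part that bears spare2_c but purple is not meant.

How it is judged:
By the outcome, as a careful person would: the job done as asked, in the order asked, and still so for the second after the job is handed in, with the robot touching nothing.
Of shown1, shown2, shown3, shown4, shown5, shown6 only 1 to 2 are there at a start; the rules pass over those that are not, and their reading is None.
At some moment in a run one of spare1, spare2, spare3, spare4, spare5, spare6 may be knocked a few centimetres aside while the robot is not near it.
Once in a run the grip may slacken for a moment while it holds something.
It also fails if it takes over 208 s, if anything falls off the work surface, if the arm or the gripper's body presses on something with over 40 N, if the wrist force passes 120 N, or if a joint passes its speed limit or range.

## Working session

There is one attempt and no reset: what is moved stays moved. The work goes in short steps, each a Python script; the robot and the scene stay as the last script left them, time stands still between calls to the robot, and variables do not carry over. Pictures are saved under pics/ and viewed, at most 14 in all, crops included, and the job is handed in when it is done.

```bash
mkdir -p pics; python3 - <<'E'
from rig import *
import numpy as np, cv2
for n in ("top","side"):
    im,d=camera(n); p=camera_params(n)
    cv2.imwrite(f"pics/{n}0.png",im[:,:,::-1]); np.savez(f"{n}0.npz",im=im,d=d)
    print(n,p)
print(camera_params("wrist")); s=sense(); print(s["time_s"],s["position"],s["tcp_rot"],s["wrist_force"],s["finger_gap"])
E
```

```text
top {'K': array([[456.51117985,   0.        , 315.93575927],
       [  0.        , 456.51117985, 238.87004739],
       [  0.        ,   0.        ,   1.        ]]), 'position': array([ 0.45165963, -0.02779547,  0.98112932]), 'rotation': array([[ 0.00414447, -0.99528786,  0.0968757 ],
       [-0.99982536, -0.00235891,  0.01853868],
       [-0.0182228 , -0.09693561, -0.99512382]])}
side {'K': array([[490.46287732,   0.        , 321.43989197],
       [  0.        , 490.46287732, 232.05816082],
       [  0.        ,   0.        ,   1.        ]]), 'position': array([0.43047871, 0.64476613, 0.94408552]), 'rotation': array([[-0.97844099, -0.16428162,  0.12515899],
       [-0.20651916,  0.7731394 , -0.599671  ],
       [ 0.00174957, -0.61259042, -0.79039858]])}
{'K': array([[342.79509167,   0.        , 322.77284242],
       [  0.        , 342.79509167, 239.68367556],
       [  0.        ,   0.        ,   1.        ]]), 'tool_from_camera': array([[ 5.19904290e-05, -9.60817434e-01, -2.77181990e-01,
         7.10263626e-02],
       [ 9.99999999e-01,  4.79460003e-05,  2.13689061e-05,
        -6.16045783e-04],
       [-7.24184968e-06, -2.77181991e-01,  9.60817435e-01,
        -1.17761922e-01],
       [ 0.00000000e+00,  0.00000000e+00,  0.00000000e+00,
         1.00000000e+00]])}
0.1 [0.23747504 0.63133486 0.25536396] [[-9.35982599e-01  3.52045860e-01 -5.35837231e-04]
 [ 3.52046258e-01  9.35981116e-01 -1.66845477e-03]
 [-8.58390650e-05 -1.75028412e-03 -9.99998465e-01]] [-0.55150187  0.02746199  0.48048202] 0.08538947286291934
```

View pics/top0.png

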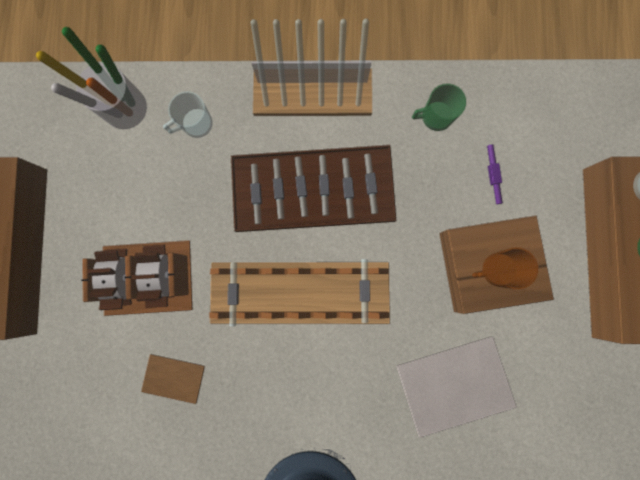

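View pics/side0.png

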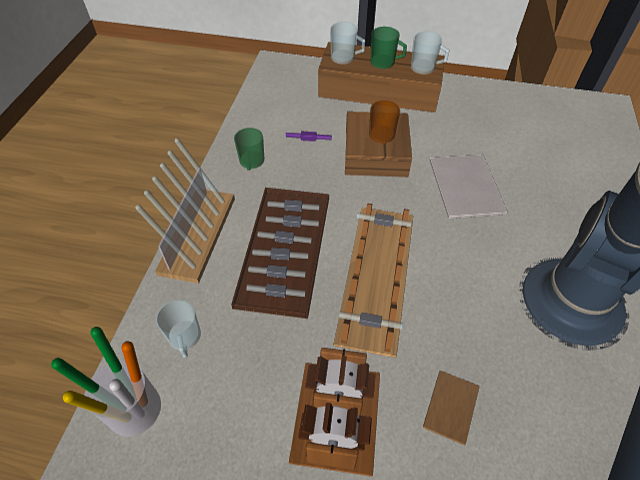

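The top view shows straws on display in grooves 6 (233,294) and 1 (365,291), so grooves 2–5 are empty. Six grey-sleeved spares lie in the tray (255–371, 185), and the counter is on the left at (148,278), each wheel showing one dot. So 4 go out and 2 stay. The side view agrees.

```bash
cat > h.py <<'E'
import numpy as np, cv2
def cloud(d,K,R,t):
    v,u=np.indices(d.shape); 
    pc=np.stack([(u-K[0,2])/K[0,0]*d,(v-K[1,2])/K[1,1]*d,d],-1)
    P=pc@R.T+t; P[d<=0]=np.nan; return P
def ray(uv,z,K,R,t):
    r=R@np.array([(uv[0]-K[0,2])/K[0,0],(uv[1]-K[1,2])/K[1,1],1]); return t+r*(z-t[2])/r[2]
def sleeves(im,P,amin=60):
    """grey sleeves: (centroid uv, world top centre, yaw of the straw)"""
    hsv=cv2.cvtColor(im,cv2.COLOR_RGB2HSV)
    return hsv
def wpose(s,p):
    T=p["tool_from_camera"]; R=s["tcp_rot"]@T[:3,:3]; t=s["position"]+s["tcp_rot"]@T[:3,3]; return R,t
def rect(pts):
    """centre, long-axis yaw in (-pi/2,pi/2], (long,short) of xy points"""
    (c,(w,h),a)=cv2.minAreaRect((pts*1000).astype(np.float32)); a=np.radians(a)
    if h>w: w,h,a=h,w,a+np.pi/2
    a=(a+np.pi/2)%np.pi-np.pi/2
    return np.array(c)/1000,a,(w/1000,h/1000)
E
python3 - <<'E'
from h import *; from rig import camera_params
p=camera_params("top"); f=np.load("top0.npz"); im,d=f["im"],f["d"]; P=cloud(d,p["K"],p["rotation"],p["position"])
def reg(u0,u1,v0,v1,z0,z1):
    Q=P[v0:v1,u0:u1].reshape(-1,3); return Q[(Q[:,2]>z0)&(Q[:,2]<z1)]
print("table z",np.nanmedian(P[330:420,250:350,2]),np.nanstd(P[400:420,300:350,2]))
for n,b in dict(rack=(203,397,255,332,.004,.1),rackpeaks=(203,397,255,332,.03,.1),tray=(225,402,138,238,.003,.1),traywall=(225,402,138,238,.015,.1),counter=(75,198,235,322,.004,.03),cheeks=(75,198,235,322,.09,.2)).items():
    Q=reg(*b); c,a,s=rect(Q[:,:2]); print(n,c.round(4),np.degrees(a).round(2),np.round(s,4),Q[:,2].max().round(4))
hsv=cv2.cvtColor(im,cv2.COLOR_RGB2HSV)
for b in [(253,195),(278,188),(300,187),(324,185),(348,188),(371,186),(233,294),(365,291)]: print(b,hsv[b[1],b[0]],P[b[1],b[0]].round(4))
cv2.imwrite("pics/cnt.png",cv2.resize(im[225:330,70:205,::-1],None,fx=5,fy=5,interpolation=cv2.INTER_CUBIC))
cv2.imwrite("pics/tr.png",cv2.resize(im[140:335,205:400,::-1],None,fx=3,fy=3,interpolation=cv2.INTER_CUBIC))
E
```

```text
table z 0.0011702694409970738 0.001770773740675544
rack [0.4313 0.0248] -89.83 [0.4114 0.1612] 0.0583
rackpeaks [0.434  0.0253] -88.51 [0.3716 0.1287] 0.0583
tray [ 0.6606 -0.0011] -89.86 [0.3859 0.2198] 0.0317
traywall [ 0.6569 -0.0009] -86.15 [0.3462 0.1675] 0.0317
counter [0.4625 0.3791] -89.6 [0.2684 0.1844] 0.03
cheeks [0.4603 0.3531] -86.87 [0.1811 0.114 ] 0.1371
(253, 195) [120   8  91] [0.638  0.1242 0.0267]
(278, 188) [130   8  90] [0.6533 0.0713 0.0256]
(300, 187) [110   8  91] [0.6554 0.0244 0.0261]
(324, 185) [105  11  90] [ 0.6587 -0.0267  0.0308]
(348, 188) [120   3  89] [ 0.6526 -0.0775  0.0292]
(371, 186) [113  11  92] [ 0.6574 -0.1263  0.0272]
(233, 294) [140   8  92] [0.4293 0.1577 0.0499]
(365, 291) [120   5  95] [ 0.4365 -0.1104  0.0473]
```

View pics/cnt.png

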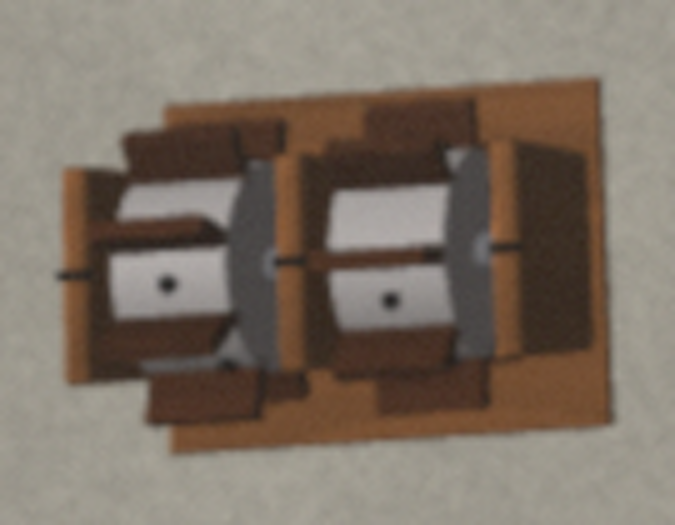

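View pics/tr.png

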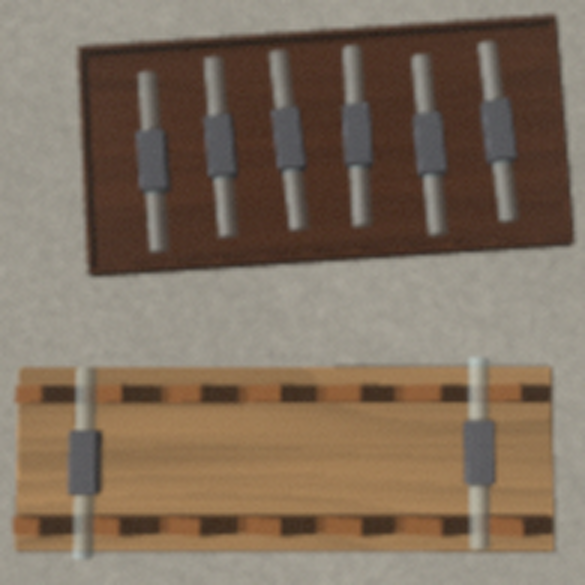

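Left wheel: its 1-dot face is a little nearer the robot than the mark at (275 row), so the joint reads just under 0.785. The right wheel is a little farther back still. The tray and rack crop confirms six spares, and that the straws on display are in the two end grooves. Next is a wrist overview.

```bash
cat >> h.py <<'E'
def Rz(yaw):  # tool down, tool x at the given world yaw
    c,s=np.cos(yaw),np.sin(yaw); return np.array([[c,s,0],[s,-c,0],[0,0,-1.]])
def shot(rig,name="wrist"):
    s=rig.sense(); im,d=rig.camera(name); p=rig.camera_params(name)
    R,t=wpose(s,p) if name=="wrist" else (p["rotation"],p["position"])
    return im,d,p["K"],R,t
def straws(im,d,K,R,t,box=(.3,.8,-.2,.26)):
    """grey sleeves: list of (x,y,ztop,yaw,size) by rays onto the top plane (25 mm in tray, 47 mm in rack, by depth)"""
    hsv=cv2.cvtColor(im,cv2.COLOR_RGB2HSV); P=cloud(d,K,R,t)
    m=((hsv[...,1]<45)&(hsv[...,2]<125)&(hsv[...,2]>55)&(P[...,2]>.012)&(P[...,2]<.09)).astype(np.uint8)
    m=cv2.morphologyEx(m,cv2.MORPH_OPEN,np.ones((3,3)))
    out=[]
    for c in cv2.findContours(m,cv2.RETR_EXTERNAL,cv2.CHAIN_APPROX_NONE)[0]:
        if cv2.contourArea(c)<60: continue
        mm=cv2.drawContours(np.zeros_like(m),[c],-1,1,-1)>0
        z0=np.nanpercentile(P[mm][:,2],75); z=.025 if abs(z0-.025)<.011 else .047 if abs(z0-.047)<.011 else z0
        pts=np.array([ray(q,z,K,R,t)[:2] for q in c[:,0]]); ce,a,s=rect(pts)
        if box[0]<ce[0]<box[1] and box[2]<ce[1]<box[3] and .03<s[0]<.07 and s[1]<.045: out.append((*ce,z0,a,*s))
    return sorted(out,key=lambda o:o[1])
E
python3 - <<'E'
import rig; from rig import *; from h import *
for yaw in (0,np.pi):
    print(yaw,[None if (q:=inverse_kinematics(p,Rz(yaw))) is None else np.round(q,2).tolist() for p in ([.52,0,.3],[.66,.12,.04],[.43,.1,.06],[.66,-.13,.04],[.42,.4,.16],[.5,.3,.16])])
f=np.load("top0.npz"); p=camera_params("top")
im,d=f["im"],f["d"]
for o in straws(im,d,p["K"],p["rotation"],p["position"]): print("top",np.round(o,3))
sat=cv2.cvtColor(im,cv2.COLOR_RGB2HSV)[...,1]
for nm,(u0,u1,v0,v1),z in (("rack",(203,397,255,332),.008),("tray",(225,402,138,238),.02)):
    m=np.zeros(sat.shape,np.uint8); m[v0:v1,u0:u1]=sat[v0:v1,u0:u1]>55
    c=max(cv2.findContours(m,0,1)[0],key=cv2.contourArea)
    ce,a,s=rect(np.array([ray(q,z,p["K"],p["rotation"],p["position"])[:2] for q in c[:,0]])); print(nm,ce.round(4),np.degrees(a).round(2),np.round(s,4))
E
```

```text
0 [[-0.77, 0.21, 0.82, 1.88, -0.17, 1.13, -1.46], [-0.62, 0.76, 0.56, 1.73, -0.54, 0.81, -1.37], [-0.8, 0.45, 0.59, 2.27, -0.49, 0.55, -1.4], [-0.32, 0.8, 0.69, 1.73, -0.65, 0.85, -0.9], [-1.27, 0.46, 0.58, 1.89, -0.32, 0.88, -2.1], [-1.06, 0.47, 0.6, 1.88, -0.34, 0.89, -1.87]]
3.141592653589793 [[-0.46, 0.18, 0.44, 1.86, -0.08, 1.12, 1.58], [-0.3, 0.69, 0.09, 1.71, -0.08, 0.74, 1.39], [-0.4, 0.4, 0.09, 2.24, -0.07, 0.5, 1.32], [-0.05, 0.71, 0.26, 1.71, -0.25, 0.75, 1.91], [-0.78, 0.42, -0.06, 1.86, 0.03, 0.86, 0.71], [-0.61, 0.42, -0.01, 1.86, 0.0, 0.87, 0.95]]
top [ 0.664 -0.125  0.027  0.131  0.048  0.021]
top [ 0.438 -0.109  0.049 -0.005  0.042  0.018]
top [ 0.654 -0.077  0.027  0.094  0.05   0.02 ]
top [ 0.662 -0.026  0.027  0.003  0.048  0.019]
top [0.658 0.023 0.028 0.008 0.048 0.019]
top [0.653 0.072 0.027 0.101 0.053 0.02 ]
top [0.641 0.12  0.027 0.084 0.05  0.021]
top [0.43  0.159 0.049 0.021 0.043 0.018]
rack [ 0.4325 -0.0005] -89.81 [0.3279 0.1287]
tray [ 0.6549 -0.0018] -86.12 [0.3443 0.1665]
```

```bash
cat >> h.py <<'E'
RC=np.array([.4325,.025]); RY=0.003; VIEW=[.53,.02,.32]
def groove(i):
    o=(i-3.5)*.054; return RC+np.array([-np.sin(RY),np.cos(RY)])*o
def look(rig,pic=None):
    rig.movep(VIEW,Rz(np.pi)); S=shot(rig)
    if pic: cv2.imwrite(pic,S[0][:,:,::-1])
    L=straws(*S); return L
def pick(rig,o):
    x,y,_,a=o[:4]; R=Rz(a+np.pi)
    rig.command_gripper(.038,50); rig.movep([x,y,.11],R)
    hit=rig.move_l([x,y,.035],feed=.12,until_force=8); s=rig.sense(); print("down",hit,s["position"][2].round(4))
    rig.command_gripper(.0,50); rig.move_l([x,y,.10],feed=.15); s=rig.sense()
    print("held gap",round(s["finger_gap"],4),"f",s["gripper_force"],"t",s["time_s"]); return s["finger_gap"]>.015
def place(rig,i):
    x,y=groove(i); R=Rz(RY+np.pi)
    rig.movep([x,y,.115],R); s=rig.sense(); print("over gap",round(s["finger_gap"],4),"f",s["gripper_force"])
    if s["finger_gap"]<.015: return False
    hit=rig.move_l([x,y,.057],feed=.1,until_force=6); s=rig.sense(); print("placed",hit,s["position"].round(4),"gap",round(s["finger_gap"],4))
    rig.command_gripper(.036); rig.move_l([x,y,.13],feed=.2); return True
E
python3 - <<'E'
import rig; from h import *
L=look(rig,"pics/w1.png")
for o in L: print(np.round(o,3))
print(rig.sense()["time_s"])
T=[o for o in L if o[2]<.036]
if len(T)==6 and pick(rig,T[0]): place(rig,2)
S=shot(rig); cv2.imwrite("pics/w2.png",S[0][:,:,::-1]); print(rig.sense()["time_s"])
for o in straws(*S): print(np.round(o,3))
E
```

```text
[ 0.429  0.148  0.046 -0.001  0.039  0.006]
2.5667
2.6167
[0.433 0.149 0.046 0.012 0.03  0.006]
```

View pics/w2.png

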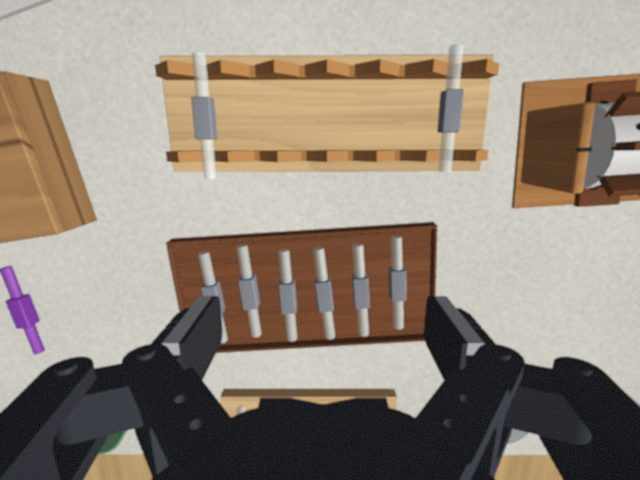

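The wrist view shows all eight straws: rack sleeves at (204,118) and (451,110), tray sleeves at (211–398, ~290). They are brighter than my threshold, and the fingers slightly cover the tray's far edge, so I'll fix the threshold and shift the view.

```bash
sed -i 's/hsv\[...,2\]<125/hsv[...,2]<VMAX/; s/^RC=/VMAX=125; RC=/; s/VIEW=\[.53/VIEW=[.575/' h.py
python3 - <<'E'
import cv2
im=cv2.imread("pics/w2.png"); h=cv2.cvtColor(im,cv2.COLOR_BGR2HSV)
for u,v in [(204,118),(451,110),(288,297),(398,285),(249,290),(203,75),(285,265),(290,325),(397,255)]: print(u,v,h[v,u])
E
```

```text
204 118 [109  20 142]
451 110 [110  17 139]
288 297 [107  17 138]
398 285 [110  17 138]
249 290 [116  14 141]
203 75 [ 20  18 212]
285 265 [ 30   7 187]
290 325 [ 23  13 182]
397 255 [ 23  12 170]
```

```bash
sed -i 's/^VMAX=125/VMAX=157/' h.py
python3 - <<'E'
import rig; from h import *
rig.command_gripper(.06)
L=look(rig,"pics/w3.png")
for o in L: print(np.round(o,3))
T=[o for o in L if o[2]<.036]
if len(T)==6 and pick(rig,T[0]):
    place(rig,2); S=shot(rig); cv2.imwrite("pics/w4.png",S[0][:,:,::-1]); print(rig.sense()["time_s"])
    for o in straws(*S): print(np.round(o,3))
else: cv2.imwrite("pics/w4.png",shot(rig)[0][:,:,::-1])
E
```

```text
[ 0.66  -0.128  0.026 -0.052  0.047  0.021]
[ 0.436 -0.111  0.048 -0.003  0.044  0.017]
[ 0.438 -0.098  0.04   0.012  0.04   0.004]
[ 0.651 -0.079  0.026 -0.024  0.048  0.021]
[ 0.657 -0.028  0.026 -0.024  0.049  0.018]
[0.654 0.022 0.025 0.129 0.052 0.019]
[0.649 0.07  0.025 0.097 0.052 0.02 ]
[ 0.429  0.157  0.047 -0.     0.045  0.023]
```

View pics/w4.png

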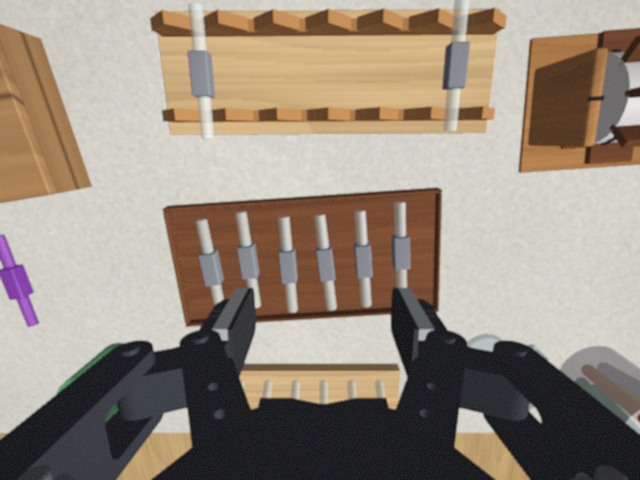

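```bash
python3 - <<'E'
s=open("h.py").read()
s=s.replace("        if box[0]<ce","""        near=np.linalg.norm(P[...,:2]-ce,axis=-1)<.062
        Q=P[near&(hsv[...,1]<45)&(hsv[...,2]>90)&(P[...,2]>.012)][:,:2]; Q=Q[abs(Q[:,1]-ce[1])<.021]
        if len(Q)>50:
            w=np.linalg.svd(Q-Q.mean(0),full_matrices=False)[2][0]; a=np.arctan(w[1]/w[0])
        if box[0]<ce""").replace("    rig.movep(VIEW","    rig.command_gripper(.085); rig.movep(VIEW")
open("h.py","w").write(s)
E
python3 - <<'E'
import rig; from h import *
L=look(rig)
for o in L: print(np.round(o,3))
T=[o for o in L if o[2]<.036 and o[5]>.015]
if len(T)==6 and pick(rig,T[0]):
    place(rig,2); S=shot(rig); cv2.imwrite("pics/w5.png",S[0][:,:,::-1]); print(rig.sense()["time_s"])
    for o in straws(*S): print(np.round(o,3))
E
```

```text
[ 0.66  -0.128  0.026  0.126  0.049  0.022]
[ 0.436 -0.107  0.047  0.004  0.045  0.023]
[ 0.652 -0.079  0.026  0.092  0.049  0.021]
[ 0.657 -0.027  0.026  0.059  0.052  0.02 ]
[0.653 0.022 0.025 0.122 0.051 0.02 ]
[0.428 0.157 0.047 0.008 0.046 0.023]
```

```bash
python3 - <<'E'
import rig; from h import *
S=shot(rig); cv2.imwrite("pics/w5.png",S[0][:,:,::-1]); np.savez("w5.npz",*S)
hsv=cv2.cvtColor(S[0],cv2.COLOR_RGB2HSV); P=cloud(*S[1:])
for u in (364,402):
  for v in range(205,320,8): print(u,v,hsv[v,u],P[v,u].round(3))
E
```

```text
364 205 [ 11 147 116] [0.582 0.072 0.007]
364 213 [ 18   6 199] [0.59  0.071 0.019]
364 221 [ 23   5 202] [0.6   0.071 0.019]
364 229 [ 23   5 209] [0.61  0.071 0.02 ]
364 237 [ 15   7 209] [0.621 0.072 0.02 ]
364 245 [107  18 128] [0.63  0.072 0.025]
364 253 [111  18 139] [0.64  0.072 0.025]
364 261 [113  14 141] [0.651 0.072 0.026]
364 269 [113  16 144] [0.662 0.073 0.025]
364 277 [ 25   9 165] [0.674 0.073 0.022]
364 285 [ 25   9 171] [0.686 0.074 0.022]
364 293 [ 23  18 167] [0.697 0.074 0.023]
364 301 [ 16  21 159] [0.709 0.075 0.021]
364 309 [ 12 151  59] [0.727 0.077 0.009]
364 317 [ 25  13 208] [0.744 0.078 0.   ]
402 205 [ 36   6 203] [0.58  0.117 0.021]
402 213 [ 30   9 199] [0.59  0.118 0.021]
402 221 [ 30   7 196] [0.6   0.118 0.021]
402 229 [ 30   6 200] [0.61  0.119 0.023]
402 237 [ 98  17 118] [0.62  0.119 0.024]
402 245 [123  16 141] [0.63  0.12  0.024]
402 253 [115  20 142] [0.641 0.121 0.023]
402 261 [108  18 139] [0.651 0.121 0.025]
402 269 [ 20   5 161] [0.663 0.122 0.022]
402 277 [ 23  12 185] [0.674 0.123 0.022]
402 285 [ 23  12 184] [0.686 0.124 0.021]
402 293 [ 20  13 179] [0.697 0.124 0.022]
402 301 [ 10 149 113] [0.717 0.129 0.005]
402 309 [ 10 149  53] [0.723 0.127 0.017]
402 317 [ 25  13 211] [ 0.745  0.132 -0.   ]
```

View pics/w5.png

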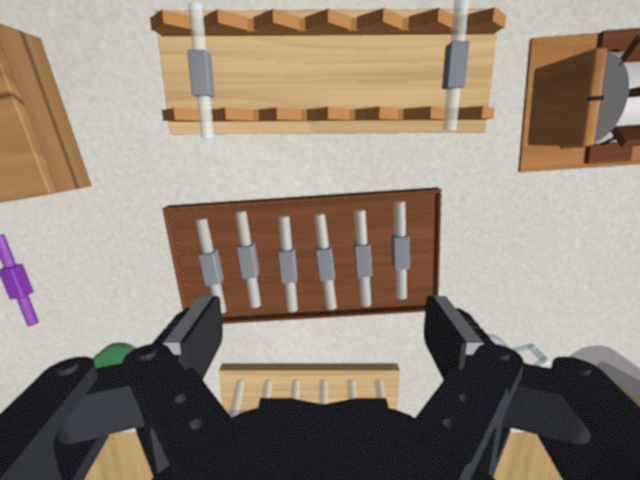

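All eight are clearly visible. The sleeves have a blue hue (about 110) and the tubes don't, so I'll use hue instead.

```bash
sed -i 's/m=((hsv\[...,1\]<45)/m=((cv2.medianBlur(hsv[...,0],3)>60)\&(hsv[...,1]<45)/' h.py
cat > cyc.py <<'E'
import sys,rig; from h import *
n,g=int(sys.argv[1]),int(sys.argv[2])
L=look(rig,f"pics/v{g}.png"); T=[o for o in L if o[2]<.036 and o[5]>.015]
for o in L: print(np.round(o,3))
if len(T)==n and pick(rig,T[0]):
    place(rig,g); S=shot(rig); cv2.imwrite(f"pics/p{g}.png",S[0][:,:,::-1]); print("t",rig.sense()["time_s"])
E
python3 -c "
from h import *
f=np.load('w5.npz'); 
for o in straws(*[f[k] for k in f]): print(np.round(o,3))"; python3 cyc.py 6 2
```

```text
[ 0.66  -0.128  0.026  0.125  0.047  0.022]
[ 0.437 -0.107  0.047  0.002  0.043  0.022]
[ 0.651 -0.079  0.025  0.091  0.046  0.021]
[ 0.657 -0.026  0.025  0.06   0.047  0.02 ]
[0.654 0.022 0.026 0.121 0.047 0.019]
[0.649 0.071 0.026 0.094 0.047 0.019]
[0.639 0.118 0.026 0.082 0.046 0.02 ]
[0.429 0.157 0.047 0.008 0.043 0.022]
[ 0.66  -0.128  0.026  0.125  0.047  0.022]
[ 0.437 -0.107  0.047  0.002  0.043  0.023]
[ 0.651 -0.079  0.025  0.091  0.046  0.021]
[ 0.657 -0.026  0.025  0.058  0.046  0.02 ]
[0.654 0.022 0.026 0.122 0.047 0.019]
[0.649 0.071 0.025 0.094 0.047 0.02 ]
[0.639 0.117 0.026 0.082 0.047 0.02 ]
[0.429 0.157 0.047 0.008 0.043 0.022]
down False 0.0357
held gap 0.0187 f 50.44572293758392 t 7.8583
over gap 0.0189 f 50.43159484863281
placed True [ 0.433  -0.0559  0.0579] gap 0.0188
t 10.2417
```

```bash
python3 cyc.py 5 3
```

```text
[ 0.437 -0.11   0.048  0.003  0.043  0.017]
[ 0.438 -0.098  0.041  0.     0.04   0.004]
[ 0.651 -0.079  0.026  0.09   0.048  0.02 ]
[ 0.437 -0.055  0.048  0.001  0.043  0.019]
[ 0.657 -0.026  0.026  0.058  0.047  0.021]
[0.654 0.022 0.026 0.123 0.047 0.019]
[0.649 0.071 0.025 0.095 0.047 0.02 ]
[0.638 0.118 0.026 0.081 0.046 0.02 ]
[0.429 0.157 0.047 0.008 0.043 0.022]
down False 0.0357
held gap 0.0187 f 50.28558075428009 t 14.9583
over gap 0.0186 f 50.27147591114044
placed True [ 0.433  -0.0019  0.0579] gap 0.0189
t 17.325
```

View pics/v3.png

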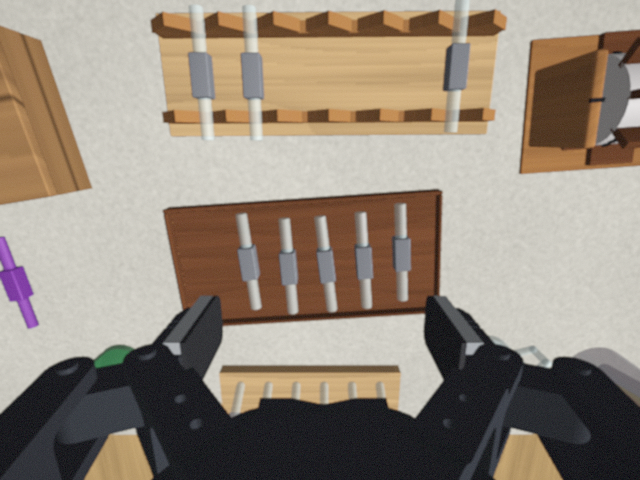

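The first placed straw sits neatly in groove 2 at (253,75), with five spares left. Carrying on.

```bash
python3 cyc.py 4 4; echo; python3 cyc.py 3 5
```

```text
[ 0.437 -0.11   0.048  0.004  0.043  0.016]
[ 0.439 -0.098  0.041 -0.     0.039  0.005]
[ 0.437 -0.055  0.048  0.001  0.043  0.019]
[ 0.657 -0.026  0.025  0.059  0.046  0.02 ]
[ 0.436 -0.002  0.048  0.003  0.043  0.017]
[0.654 0.022 0.026 0.122 0.047 0.019]
[0.649 0.071 0.025 0.096 0.048 0.02 ]
[0.638 0.118 0.025 0.086 0.047 0.021]
[0.429 0.157 0.047 0.009 0.043 0.022]
down False 0.0357
held gap 0.0187 f 50.282979011535645 t 21.95
over gap 0.0186 f 50.2647739648819
placed True [0.4329 0.0521 0.0579] gap 0.0184
t 24.3333

[ 0.436 -0.11   0.048  0.004  0.042  0.017]
[ 0.438 -0.098  0.041 -0.     0.039  0.004]
[ 0.437 -0.056  0.048  0.002  0.044  0.018]
[ 0.436 -0.002  0.048  0.     0.043  0.017]
[0.654 0.022 0.026 0.124 0.047 0.019]
[ 0.436  0.051  0.048 -0.001  0.043  0.018]
[0.649 0.07  0.026 0.093 0.047 0.019]
[0.639 0.118 0.026 0.084 0.046 0.02 ]
[0.429 0.157 0.047 0.009 0.043 0.022]
down False 0.0357
held gap 0.0185 f 50.25971531867981 t 28.95
over gap 0.0185 f 50.228590965270996
placed True [0.4328 0.1061 0.0579] gap 0.0187
t 31.3333
```

```bash
cat >> h.py <<'E'
def wheels(S,CO=None,yaw=None):
    P=cloud(*S[1:]).reshape(-1,3); P=P[np.isfinite(P[:,0])&(abs(P[:,0]-.46)<.12)&(abs(P[:,1]-.36)<.14)]
    C=P[(P[:,2]>.094)&(P[:,2]<.1035)][:,:2]
    return P,C
E
python3 - <<'E'
import rig; from h import *
rig.command_gripper(.085); rig.movep([.46,.30,.30],Rz(np.pi)); 
rig.movep([.455,.355,.30],Rz(np.pi)); S=shot(rig); np.savez("c1.npz",*S); cv2.imwrite("pics/c1.png",S[0][:,:,::-1])
P,C=wheels(S); print(len(C),rect(C), rig.sense()["time_s"])
E
```

```text
4855 (array([0.46630844, 0.35276636]), np.float64(-1.5020731677433465), (0.1800498809814453, 0.09772085571289063)) 33.275
```

View pics/c1.png

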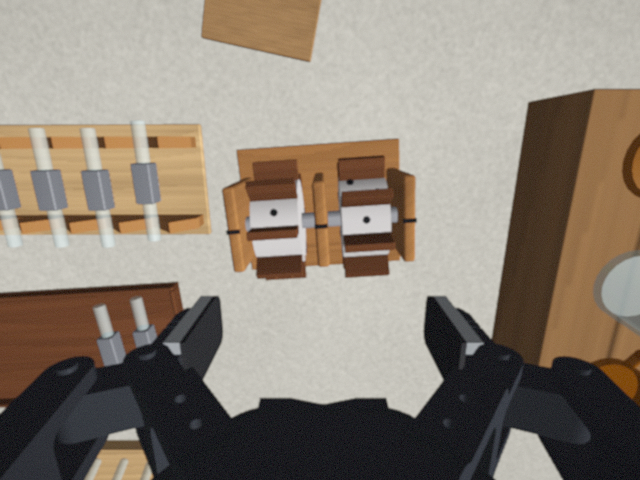

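The counter view shows marks on the cheeks at about (235,231), (321,226) and (410,220). The 1-dot faces are at (274,213) on the stock wheel and (366,220) on the out wheel, and the ridges are dark brown. I'll take the axle line from the marks and the ridge angles from depth.

```bash
cat >> h.py <<'E'
def marks(S,guess,r=12,z=.1):
    im,d,K,R,t=S; v=cv2.cvtColor(im,cv2.COLOR_RGB2HSV)[...,2]; out=[]
    for g in guess:
        w=v[g[1]-r:g[1]+r,g[0]-r:g[0]+r]; yy,xx=np.nonzero(w<w.min()+25)
        out.append(ray((xx.mean()+g[0]-r,yy.mean()+g[1]-r),z,K,R,t)[:2])
    return np.array(out)
def ridges(S,CO,yaw,lo=.0595):
    """ridge angle mod 45 deg for (right,left) wheel, from points on the ridge tips"""
    P,_=wheels(S); res=[]
    c,s=np.cos(yaw),np.sin(yaw); D=P[:,:2]-CO; x=D@[c,s]; y=D@[-s,c]; zz=P[:,2]-.07
    for yc in (-.042,.042):
        k=(abs(y-yc)<.018)&(np.hypot(x,zz)>lo)&(np.hypot(x,zz)<.066); a=np.degrees(np.arctan2(x[k],zz[k]))
        h,e=np.histogram(a,bins=np.arange(-100,101,4)); 
        m=np.degrees(np.angle(np.exp(1j*np.radians(a[abs(a)<70]*8)).mean()))/8
        res.append(m); print(yc,"ridge mod45:",m.round(1),[(int(e[i]),int(h[i])) for i in range(len(h)) if h[i]>8])
    return res
E
python3 - <<'E'
from h import *
f=np.load("c1.npz"); S=[f[k] for k in f]
M=marks(S,[(235,231),(321,226),(410,220)]); print(M.round(4),np.linalg.norm(np.diff(M,axis=0),axis=1))
d=M[2]-M[0]; yaw=np.arctan2(-d[0],d[1]); print("yaw",np.degrees(yaw),"centre",M.mean(0))
CO=M.mean(0)
ridges(S,CO,yaw)
# drum check: faces radius
P,_=wheels(S)
E
```

```text
[[0.4662 0.2685]
 [0.4606 0.352 ]
 [0.4549 0.4345]] [0.0836958  0.08267033]
yaw 3.90936747298317 centre [0.46059416 0.35167735]
-0.042 ridge mod45: -2.6 [(-92, 77), (-88, 43), (-52, 97), (-48, 162), (-44, 92), (-8, 137), (-4, 208), (0, 50), (36, 109), (40, 84), (44, 27), (80, 24), (84, 32)]
0.042 ridge mod45: 13.5 [(-80, 34), (-76, 114), (-72, 62), (-36, 117), (-32, 203), (-28, 86), (8, 146), (12, 172), (16, 45), (52, 86), (56, 30), (60, 12)]
```

Counter: yaw 3.9°, origin at (0.4606, 0.3517), with the mark pitch of 83–84 mm matching the given 84. The left wheel reads about 35° (0.61 rad) and needs +145°. The right reads about 20° and needs +70°. I'll make one stroke on each and look.

```bash
cat >> h.py <<'E'
CO=np.array([.4606,.3517]); CY=np.radians(3.9); HW=.011
def cp(xf,y,h):  # TCP for finger front face at counter x=xf, tip at height h above the axle
    c,s=np.cos(CY),np.sin(CY); x=xf-HW; return [CO[0]+c*x-s*y, CO[1]+s*x+c*y, .07+h+.025]
def front(a,h=.046):  # finger front face x for ridge at a deg (a>0)
    a=np.radians(a); return h*np.tan(a)-.004/np.cos(a)
def stroke(rig,y,pts,feed=.08):
    R=Rz(CY+np.pi); x0,h0=pts[0]
    rig.movep(cp(x0,y,.085),R); rig.move_l(cp(x0,y,h0),feed=.15)
    for x,h in pts[1:]: rig.move_l(cp(x,y,h),feed=feed); 
    f=rig.sense()["wrist_force"]; x,h=pts[-1]; print("end force",f.round(1))
    rig.move_l(cp(x-.004,y,h)); rig.move_l(cp(x-.004,y,.085),feed=.2)
def clook(rig,pic=None):
    rig.movep([.455,.355,.30],Rz(np.pi)); S=shot(rig)
    if pic: cv2.imwrite(pic,S[0][:,:,::-1])
    print("t",rig.sense()["time_s"]); return ridges(S,CO,CY)
E
python3 - <<'E'
import rig; from h import *
rig.command_gripper(0,30); 
stroke(rig,.042,[(-.042,.041),(-.015,.046),(front(21),.046)])
stroke(rig,-.042,[(-.011,.046),(front(21),.046)])
clook(rig,"pics/c2.png")
E
```

```text
end force [0.6 0.1 0.1]
end force [-0.1  0.1  1. ]
t 39.2
-0.042 ridge mod45: 21.0 [(-72, 60), (-68, 182), (-28, 183), (-24, 211), (16, 183), (20, 140), (60, 85)]
0.042 ridge mod45: 21.0 [(-72, 67), (-68, 172), (-28, 183), (-24, 218), (16, 184), (20, 147), (24, 11), (60, 79)]
```

View pics/c2.png

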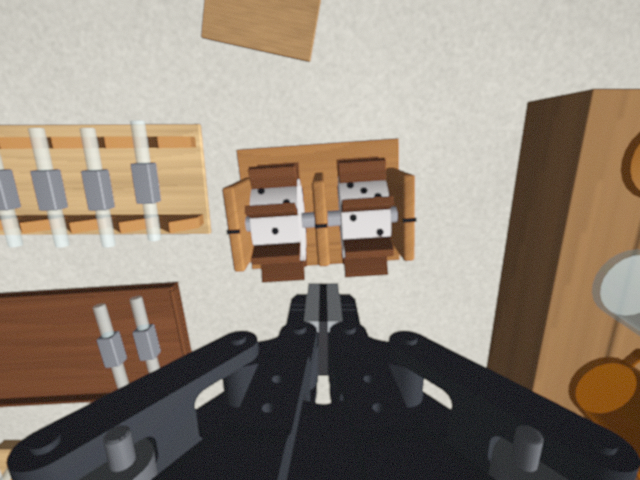

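Exactly as commanded: ridges at 21°, with the left wheel now showing 2 at (367,217) and the right showing 1 at (275,231). Now the remaining strokes, ending at 22.5°.

```bash
python3 - <<'E'
import rig; from h import *
A=(-.033,.046)
stroke(rig,.042,[A,(front(21),.046)])
stroke(rig,.042,[A,(front(22.5),.046)])
stroke(rig,-.042,[A,(front(22.5),.046)])
clook(rig,"pics/c3.png")
L=look(rig,"pics/v9.png"); print(len(L),rig.sense()["time_s"])
for o in L: print(np.round(o,3))
a=cv2.imread("pics/c3.png")[130:300,200:440]; b=cv2.imread("pics/v9.png")[:330,130:530]
cv2.imwrite("pics/c3v9.png",np.hstack([cv2.resize(a,(400,283)),cv2.resize(b,(343,283))]))
E
```

```text
end force [-0.6  0.8 -1.1]
end force [ 0.4 -0.2  0.2]
end force [ 0.5 -0.7  0.8]
t 46.4083
-0.042 ridge mod45: 21.9 [(-72, 55), (-68, 149), (-64, 46), (-28, 132), (-24, 211), (-20, 57), (16, 156), (20, 138), (24, 35), (60, 71), (64, 17)]
0.042 ridge mod45: 22.4 [(-72, 42), (-68, 132), (-64, 84), (-28, 115), (-24, 209), (-20, 76), (16, 143), (20, 149), (24, 48), (60, 48), (64, 32)]
9 48.5833
[ 0.436 -0.11   0.048  0.004  0.043  0.016]
[ 0.438 -0.098  0.041 -0.001  0.039  0.004]
[ 0.437 -0.056  0.047  0.002  0.044  0.018]
[ 0.436 -0.003  0.048  0.002  0.043  0.016]
[ 0.436  0.051  0.048 -0.001  0.043  0.018]
[0.649 0.071 0.026 0.095 0.047 0.02 ]
[ 0.436  0.104  0.047 -0.002  0.043  0.02 ]
[0.638 0.118 0.025 0.086 0.047 0.021]
[0.428 0.157 0.047 0.009 0.043 0.022]
```

View pics/c3v9.png

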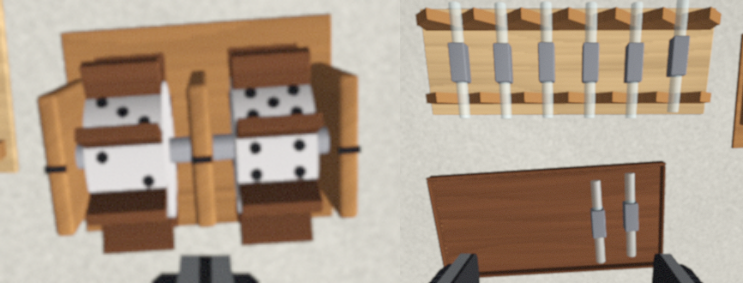

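The picture shows 4 dots up on the left wheel and 2 on the right, centred on the marks. All six grooves are filled with sleeves between the rails, and two spares lie in the tray. The arm is clear, so I'm handing in.

```bash
python3 -c "
from rig import *; print(finish_job())"
```

```text
the job is handed in; nothing more can be done
None
```

The job is handed in: I put four straws in grooves 2–5 and left two spares in the tray, and my last look before handing in showed the counter at 4 on the left and 2 on the right. The mug wasn't touched, and the run took about 49 s of the 208 s allowed.

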